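# Fit the clamp lever on a gel casting stand and close the clamp

### The arm

A 6-joint arm with a two-finger parallel gripper is mounted at the origin on the work surface. World frame = base frame: x ahead of the robot, y to its left, z up, the work surface at z = 0. Lengths are in m, angles in degrees, forces in N, time in s.
With the tool pointing down it reaches from about 0.4 to 0.825 m from the base axis. Payload 7 kg.
Tool frame: the origin (TCP) lies at the very end of the fingers, on their centre line; the grasp point (between the pads) lies 19 mm behind it (hold_point_z is the distance from the TCP to the grasp point, in m); x points along the fingers, y is the direction in which the jaws open and shut, and the axes are right-handed (so a half turn about x gives the same grasp; the last joint's range is limited). The gripper opens to 88 mm and grips with 3 to 60 N. Pads are 19 mm wide; open, the fingers measure 130 mm over their backs; the gripper's body (78 mm by 193 mm) begins 47 mm behind the grasp point.
Start: joints at [-56.144, 20.546, 0.682, 0, -70.136, -16.507], TCP at [0.201, -0.644, 0.227] pointing down, gripper open.
Joint ranges: [-176.03, 176.03], [-82.01, 121.73], [-58.28, 71.71], [-173.87, 95.51], [-174.79, -0.11], [-173.66, 173.66]. Speed limits (degrees/s): [136.94, 136.94, 172.46, 180, 180, 180].

### API

Orientations are given as [roll, pitch, yaw] about the fixed x, y, z axes, in that order (R = Rz(yaw) Ry(pitch) Rx(roll)).
In Python, from plant import * gives the robot as it stands.
- The arm moves only by the shell command python3 -m crank 'ROWS'. ROWS is a JSON object of lists of equal length, an entry for each row: "delta_pos": the shift along the tool's x, y, z in m, a list of three; "turn": the turn, a rotation vector about the tool's x, y, z in degrees, a list of three; "grip": the opening, from 0 (shut) to 1 (fully open). A call has 1 to 12 rows; each row is the pose to reach, as a shift and turn from the pose commanded when the call began, along the tool's axes at that moment; what a row does not reach only later rows make up. A row lasts 1/12 s, in which the tool goes at most 41.7 mm and 7.16 degrees, less where a joint would pass 70% of its speed; a pose out of reach is approached as far as the arm can. A call with a gripper value outside its range is refused whole. The fingers move at their own pace and stop on an object; the grip force is fixed at half the most. Time passes only in rows, so rows that repeat a pose let the fingers close. It gives the time, the measured TCP pose, the force and the opening at its end, in the units of the state.
- get_obs(): the state, without advancing time (a new reading comes with each control period).
- snapshot(name): name is "side" or "top"; returns a dict with "pixels" (400x640x3 uint8, blue, green, red), "range_z" (400x640 float32, m along the optical axis (not along the pixel's ray), 0 where there is no reading), "camera_matrix" (3x3 intrinsics, pixels), "eye" and "rotation" of the camera in the world. Camera axes: x right, y up, looking along -z (the intrinsics and any distortion apply to the point x, -y, -z); pixel columns grow to the right and rows downward; lengths in m; the calibration is good to about 2 mm. A picture is of the moment at which its call begins.
- close_job(): hands the job in, once; it reports no verdict.
The state is a dict: "clock": time; "joint_pos": joint angles; "qvel": joint speeds; "tau": joint torques, N m; "tool_pos": TCP position; "orientation": TCP orientation; "force": force on the tool from outside, world axes, zero at the start; "moment": the same for the moment, N m; "opening": finger opening in m.
Only numpy, scipy, OpenCV 4.12 (cv2) and the standard library are available. Lean on these libraries where they do the work, as an engineer would, in place of code of your own. Each camera call takes 0.05 s, during which the arm holds its last target. There are 200 camera calls.

### The job

Fit the hand lever with the black knob onto the upright four-splined shaft of the gel casting stand: turn it by feel until its cross-shaped bore matches the splines, and push it gently fully home on the collar, never forcing it. Then swing the lever anticlockwise (seen from above) to its stop to clamp the casting tray, let go, and leave the other things on the bench where they are.

Things in the scene. Friction and masses are not known exactly. Their poses are not given: they have to be found in the camera images.
- stand: White gel casting stand, fixed: base 260 x 170 x 22 mm, from 50 mm behind to 210 mm ahead of the shaft axis along its x; grey pedestal 64 x 64 mm, top at 55 mm, round the shaft axis; ahead of it a clear tray between two bars, none above 50 mm. Origin on the bench, on the shaft axis; z up. Before the swing, over 80 N between lever and stand or shaft does damage.
- seat (a point): Centre of the top face of the shaft's round steel collar (40 mm diameter, 65 mm above the bench), on the upright shaft axis; z up. The lever's hub comes to rest on this collar. The splines begin here.
- drive (a joint): Turn of the splined shaft, rad: 0 as found (clamp open), grows anticlockwise seen from above, stop at 0.70 (closed; other way -0.30). Steady drag about 0.25 N m (3 N at the knob); stays where left; not turned by a lever rubbing on the spline tops with 10 N. Must not turn more than 0.15 before the lever is fully home.
- spline_top (a point): On the shaft axis, 26 mm above the collar: level of the flat tops of four equal splines (cross 26 mm across, ribs 6 mm wide). From here a round pilot, 16.6 mm diameter, goes up 4 mm and ends in a 6 mm high cone. The splines stand at an unknown angle, different each time, not given by this frame, the stand's yaw or the joint; a match comes every quarter turn of the lever.
- lever: Lever to fit: metal, 0.22 to 0.39 kg. Square steel hub 38 x 38 mm, 30 mm high; origin: centre of its bore at the hub's underside, z up, x along the arm. Arm 18 mm wide, 10 thick, its underside 8 mm above the hub's; end boss 24 mm diameter, 18 high, 95 mm from the bore. It lies on hub and boss, knob up, the way it is fitted. It may point in any of the four matching directions.
- bore (a point): Centre of the lever's bore at the hub's top face, 30 mm above the hub's underside. Bore: a cross right through, slots 28 mm tip to tip and 8 mm wide along the lever's x and y, with an 18 mm round space in the middle: 1 mm play a side on the splines, about 0.07 rad either way. Fully home, 6 mm of the pilot show above this face.
- knob (a point): On the lever's upright black knob (18 mm diameter, from 18 to 54 mm above the level of the hub's underside, 95 mm from the bore): a point on its axis 42 mm above the level of the hub's underside. Frame as the lever's.
- spare: Another lever, not to be used or moved: shorter, 34 mm round hub 22 mm high with a plain round hole of 16 mm, boss 72 mm from the hole, no knob. Origin: centre of the hole, on the bench.
- comb: Black gel comb lying on the bench, 110 mm long, 10 mm thick; leave alone.
- rack: Dark brown tube rack, 80 x 120 x 45 mm; leave alone. Origin under its centre.
- bottle: Clear bottle with blue cap, 86 mm diameter, 180 mm high; leave alone.
- beaker: Glass beaker, 80 mm diameter, 100 mm high; leave alone.
- pipette: Pipette lying on the bench, 240 mm long, 28 mm thick; leave alone.
- tips: Clear box of pipette tips, 85 x 120 x 55 mm; leave alone.

How it is judged:
By the outcome, as a careful person would: the job done as asked, in the order asked, and still so for the second after the job is handed in, with the robot touching nothing.
It also fails if it takes over 72 s, if anything falls off the work surface, if the arm or the gripper's body presses on something with over 40 N, if the wrist force passes 120 N, or if a joint passes its speed limit or range.

## Working session

There is one attempt and no reset: what is moved stays moved. The work goes in short steps, Python scripts to look and compute and a shell command to move; the robot and the scene stay as the last step left them, time stands still between calls to the robot, and variables do not carry over. Pictures are saved under pics/ and viewed, about 8 in all and at most 12, crops included, and the job is handed in when it is done.

```bash
ls; mkdir -p pics
python3 - <<'E'
from plant import *
import cv2,numpy as np,pickle
o=get_obs();print(o)
for n in("top","side"):
    s=snapshot(n);pickle.dump(s,open(n+'.pkl','wb'));cv2.imwrite(f'pics/{n}0.png',s['pixels']);print(n,s['camera_matrix'],s['eye'],s['rotation'],s.keys())
E
```

```text
pics
{'clock': 0.0, 'joint_pos': array([-5.61468305e+01,  2.05933524e+01,  6.33565532e-01, -2.14714731e-02,
       -7.01351332e+01, -1.65062808e+01]), 'qvel': array([ 0.10659242,  0.09902741,  0.03900358,  0.00828274, -0.00158754,
        0.06581027]), 'tau': array([-1.89130878e-03, -5.82725251e+01,  2.93052614e+01,  6.99729592e+00,
        6.85297549e-03, -1.68699376e-04]), 'tool_pos': array([ 0.20108432, -0.64383841,  0.22559521]), 'orientation': array([ 94.50304982,  89.90295692, 111.84262574]), 'force': array([-0.18416725, -0.74919664, -0.2787741 ]), 'moment': array([ 0.06019379,  0.0311031 , -0.02636891]), 'opening': 0.08757452564938892}
top [[480.46749554   0.         324.97742473]
 [  0.         480.46749554 205.74912123]
 [  0.           0.           1.        ]] [ 0.31756263 -0.05313681  1.33509479] [ 12.32309074  -0.15926785 -89.90118803] dict_keys(['pixels', 'range_z', 'camera_matrix', 'eye', 'rotation'])
side [[452.75213933   0.         320.24895486]
 [  0.         452.75213933 199.62597961]
 [  0.           0.           1.        ]] [0.39078716 1.04447    0.73998137] [  59.49415356    1.27204397 -172.01913582] dict_keys(['pixels', 'range_z', 'camera_matrix', 'eye', 'rotation'])
```

View pics/top0.png

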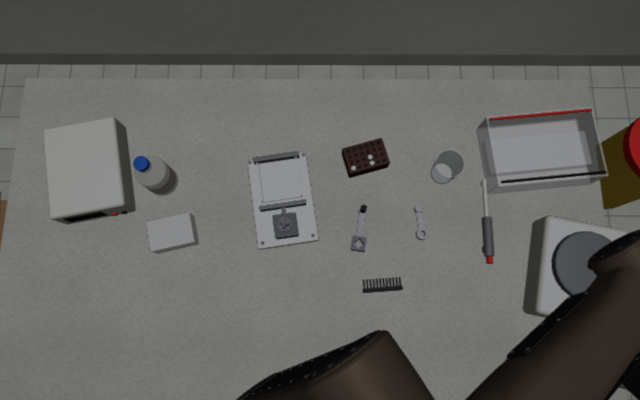

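View pics/side0.png

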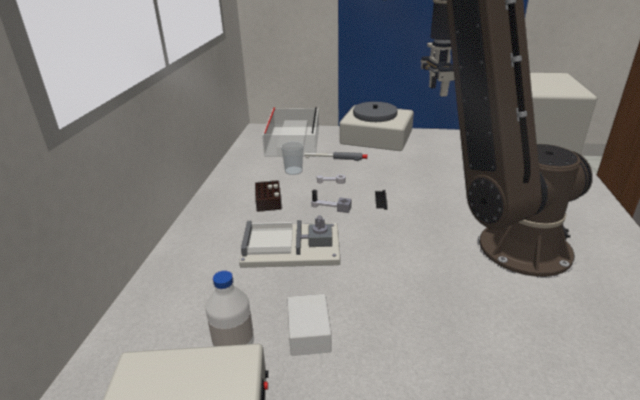

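```bash
cat > h.py <<'E'
import cv2,numpy as np,pickle
from scipy.spatial.transform import Rotation as R
def ray(s,u,v):
    K=s['camera_matrix'];d=np.array([(u-K[0,2])/K[0,0],-(v-K[1,2])/K[1,1],-1.])
    return np.array(s['eye']),R.from_euler('xyz',s['rotation'],degrees=True).as_matrix()@d
def onz(s,u,v,z):
    e,d=ray(s,u,v);return e+d*(z-e[2])/d[2]
def proj(s,p):
    K=s['camera_matrix'];q=R.from_euler('xyz',s['rotation'],degrees=True).as_matrix().T@(np.array(p)-s['eye'])
    return K[0,0]*q[0]/-q[2]+K[0,2],K[1,1]*q[1]/q[2]+K[1,2]
def rng(s,u,v):
    e,d=ray(s,u,v);return e+d*float(s['range_z'][int(v),int(u)])
def crop(s,u0,u1,v0,v1,k,name):
    c=s['pixels'][v0:v1,u0:u1];cv2.imwrite(name,cv2.resize(c,None,fx=k,fy=k,interpolation=cv2.INTER_CUBIC))
E
python3 - <<'E'
from h import *
t=pickle.load(open('top.pkl','rb'));s=pickle.load(open('side.pkl','rb'))
a=cv2.resize(t['pixels'][145:255,245:380],None,fx=5,fy=5,interpolation=cv2.INTER_CUBIC)
cv2.imwrite('pics/c1.png',a)
crop(s,235,365,180,270,6,'pics/c2.png')
for u,v in((285,222),(285,214),(358,243),(363,209),(280,195)): print(u,v,rng(t,u,v).round(3))
for n,i in(('t',t),('s',s)):print(n,(i['range_z']>0).mean())
E
```

```text
285 222 [0.543 0.048 0.101]
285 214 [0.574 0.053 0.053]
358 243 [ 0.502 -0.149  0.005]
363 209 [ 0.589 -0.16   0.05 ]
280 195 [0.633 0.07  0.029]
t 0.99591796875
s 0.99609765625
```

View pics/c1.png

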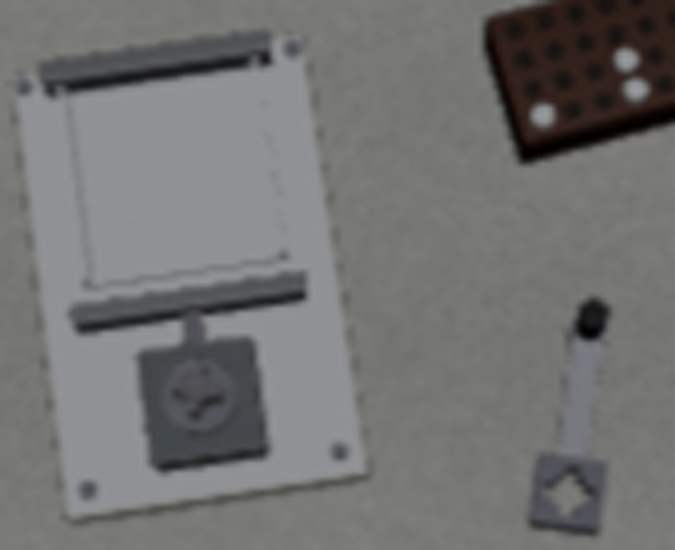

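View pics/c2.png

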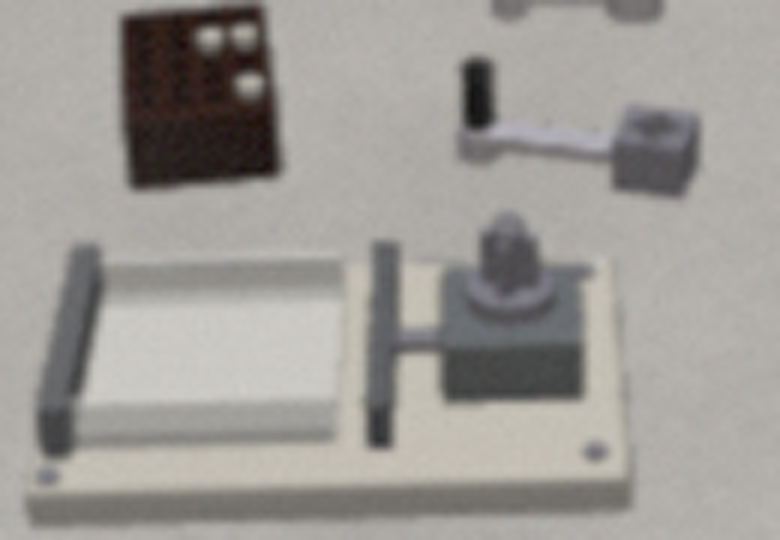

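c1: collar centre ≈ top px (284.6, 224), lever hub ≈ (358.6, 243.8), black knob ≈ (363.6, 208). c2: shaft tip ≈ side px (319.7, 215.8), hub top ≈ (344.5, 201). Now refine using range points.

```bash
cat >> h.py <<'E'
def cloud(s):
    K=s['camera_matrix'];v,u=np.mgrid[0:400,0:640];z=s['range_z']
    d=np.stack([(u-K[0,2])/K[0,0],-(v-K[1,2])/K[1,1],-np.ones(u.shape)],-1)*z[...,None]
    return d@R.from_euler('xyz',s['rotation'],degrees=True).as_matrix().T+s['eye']
E
python3 - <<'E'
from h import *
np.set_printoptions(precision=4,suppress=True)
t=pickle.load(open('top.pkl','rb'));s=pickle.load(open('side.pkl','rb'))
for n,i in(('top',t),('side',s)):
    P=cloud(i)
    def sel(c,r,a,b):
        m=(np.hypot(P[...,0]-c[0],P[...,1]-c[1])<r)&(P[...,2]>a)&(P[...,2]<b);return P[m]
    for nm,c,r,a,b in(('tip',(.543,.048),.02,.085,.11),('ped',(.543,.048),.05,.052,.06),('collar',(.543,.048),.03,.062,.069),('knob',(.589,-.16),.025,.03,.06),('hub',(.502,-.149),.035,.024,.035)):
        q=sel(c,r,a,b);print(n,nm,len(q),q.mean(0) if len(q) else'',(q.min(0)+q.max(0))/2 if len(q) else '', np.ptp(q,0) if len(q) else'')
        if nm in('hub','ped') and len(q)>6:print('  rect',cv2.minAreaRect((q[:,:2]*1000).astype(np.float32)))
# image rays
for nm,a,b in(('tip',(284.9,220.5),(319.7,215.8)),):
    e1,d1=ray(t,*a);e2,d2=ray(s,*b);k=np.linalg.lstsq(np.c_[d1,-d2],e2-e1,rcond=None)[0];print(nm,e1+k[0]*d1,e2+k[1]*d2)
print('collar',onz(t,284.6,224,.065),'hub',onz(t,358.6,243.8,.03),'knobtop',onz(t,363.8,207,.054),'sidetip',onz(s,319.7,215.8,.1),'sidehub',onz(s,344.5,200.6,.03))
E
```

```text
top tip 53 [0.545  0.0526 0.095 ] [0.546  0.0529 0.0963] [0.027  0.0239 0.0217]
top ped 318 [0.5436 0.0533 0.0558] [0.5456 0.0532 0.056 ] [0.0692 0.0687 0.008 ]
  rect ((545.7109375, 53.935935974121094), (64.23997497558594, 63.56439971923828), 8.35465145111084)
top collar 91 [0.544  0.0524 0.0657] [0.5423 0.0512 0.0656] [0.0437 0.043  0.0067]
top knob 42 [ 0.592  -0.1591  0.05  ] [ 0.5927 -0.16    0.0448] [0.0151 0.0165 0.0292]
top hub 140 [ 0.4993 -0.1464  0.0301] [ 0.4998 -0.1468  0.0296] [0.0418 0.039  0.0106]
  rect ((499.5221252441406, -146.5791015625), (37.707542419433594, 38.34916687011719), 82.11678314208984)
side tip 52 [0.5455 0.0581 0.093 ] [0.546  0.0589 0.0937] [0.0251 0.0143 0.0174]
side ped 216 [0.5454 0.0633 0.0552] [0.5454 0.0545 0.0559] [0.0693 0.0702 0.0077]
  rect ((546.04638671875, 55.24920654296875), (63.305023193359375, 64.4541015625), 9.355461120605469)
side collar 68 [0.545  0.0605 0.0653] [0.5457 0.057  0.0654] [0.0377 0.0344 0.0069]
side knob 50 [ 0.5927 -0.1556  0.0445] [ 0.5932 -0.1567  0.0427] [0.017  0.0168 0.0254]
side hub 93 [ 0.5006 -0.1457  0.029 ] [ 0.5001 -0.1471  0.0287] [0.0411 0.045  0.0093]
  rect ((500.31256103515625, -146.2674560546875), (43.86696243286133, 38.35430145263672), 83.37922668457031)
tip [0.5482 0.0488 0.0973] [0.5463 0.0487 0.0969]
collar [0.5447 0.0521 0.065 ] hub [ 0.4964 -0.1484  0.03  ] knobtop [ 0.5942 -0.1621  0.054 ] sidetip [0.5455 0.0535 0.1   ] sidehub [ 0.4988 -0.1487  0.03  ]
```

Run:
```python
from h import *
t=pickle.load(open('top.pkl','rb'));s=pickle.load(open('side.pkl','rb'))
c=np.array([.5455,.0535])
for n,i in(('top',t),('side',s)):
    P=cloud(i).reshape(-1,3);d=P[:,:2]-c;r=np.hypot(*d.T)
    m=(r<.0155)&(r>.008)&(P[:,2]>.072)&(P[:,2]<.1)
    for p,rr,dd in zip(P[m],r[m],d[m]):print(n,round(np.degrees(np.arctan2(dd[1],dd[0]))),round(rr*1000,1),round(p[2]*1000))
crop(t,268,302,208,240,20,'pics/c3.png')
g=R.from_euler('xyz',[94.503,89.903,111.843],degrees=True).as_matrix();print(g.round(3))
a=np.radians(-7.5);print('target y axis options',-np.sin(a),np.cos(a))
```

```text
top 5 13.7 89
top -5 14.1 87
top 4 10.3 93
top -12 10.0 95
top -22 11.5 90
top 24 8.1 94
top -33 8.6 94
top 77 11.7 90
top 79 8.4 96
top 96 10.8 96
top 93 8.5 92
top -90 9.7 90
top -88 12.2 88
top 94 12.2 80
top 99 9.4 83
top -106 10.2 91
top -103 12.9 92
top -123 8.2 85
top -113 10.0 82
top -110 12.9 86
top 158 8.7 90
top 178 8.6 93
top 166 11.8 95
top 177 10.8 91
top -173 8.7 79
top -157 8.4 73
top 162 12.5 82
top 177 13.0 88
top -173 11.8 81
side -8 13.2 91
side 23 10.2 95
side 41 8.6 96
side 143 8.4 97
side -2 12.9 89
side 14 10.0 91
side 48 9.4 94
side 157 9.9 93
side 165 12.1 93
side 11 12.7 88
side 9 10.1 87
side 155 10.0 90
side 163 12.2 90
side -16 14.2 80
side 4 10.2 83
side 50 10.0 88
side 76 12.4 91
side 86 9.8 90
side 119 8.6 89
side 153 10.2 87
side 168 11.7 86
side 2 13.0 80
side 6 10.3 81
side 76 12.9 89
side 85 9.8 87
side 150 10.5 85
side 149 14.1 86
side -1 13.2 76
side -12 11.1 75
side 26 8.1 79
side 75 12.4 85
side 86 10.7 84
side 100 9.1 83
side 160 9.3 80
side -177 10.9 78
side 72 11.1 81
side 84 9.7 80
side 100 9.3 80
side 163 9.0 77
side 162 12.0 77
side 69 10.4 77
side 87 12.3 79
side 165 8.8 73
side 164 11.8 74
side 72 11.4 75
side 86 11.7 76
side 99 8.1 73
side 137 8.6 72
side 147 10.7 72
side 74 12.6 72
[[-0.001 -0.298  0.955]
 [ 0.002  0.955  0.298]
 [-1.     0.002 -0.   ]]
target y axis options 0.13052619222005157 0.9914448613738104
```

View pics/c3.png

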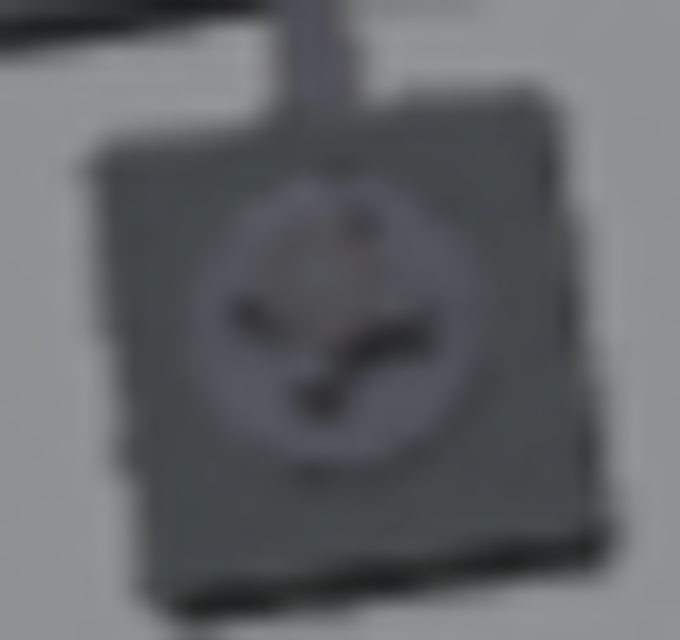

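The spline ribs point at about −10° (mod 90), close to the lever's current yaw of −7.5°. Moving over the lever.

```bash
python3 -m crank '{"delta_pos":[[0.06,0.386,0.433],[0.06,0.386,0.433],[0.06,0.386,0.433],[0.06,0.386,0.433],[0.06,0.386,0.433],[0.06,0.386,0.433],[0.06,0.386,0.433],[0.06,0.386,0.433],[0.06,0.386,0.433],[0.06,0.386,0.433],[0.06,0.386,0.433],[0.06,0.386,0.433]],"turn":[[7,0,0],[14,0,0],[20,0,0],[24.8,0,0],[24.8,0,0],[24.8,0,0],[24.8,0,0],[24.8,0,0],[24.8,0,0],[24.8,0,0],[24.8,0,0],[24.8,0,0]],"grip":[1,1,1,1,1,1,1,1,1,1,1,1]}'
cat > st.py <<'E'
from plant import *
from h import *
import sys
np.set_printoptions(precision=4,suppress=True)
o=get_obs();M=R.from_euler('xyz',o['orientation'],degrees=True).as_matrix()
print('t',o['clock'],'p',o['tool_pos'],'open',o['opening'],'yaw y',np.degrees(np.arctan2(M[1,1],M[0,1])),'tilt',M[2],'F',o['force'],'M',o['moment'],'q6',o['joint_pos'][5])
if len(sys.argv)>3: print('delta tool',M.T@(np.array([float(a) for a in sys.argv[1:4]])-o['tool_pos']))
E
python3 st.py .4995 -.1468 .06
```

```text
clock: 1.1
tool_pos: [0.457, -0.2163, 0.175]
orientation: [49.2, 90.0, 41.7]
force: [1.7, -1.2, -0.6]
opening: 0.0877
t 1.1 p [ 0.457  -0.2163  0.175 ] open 0.08767221663711422 yaw y 82.55013354338105 tilt [-1.      0.0001  0.0001] F [ 1.6784 -1.1862 -0.6446] M [-0.1725 -0.1684 -0.0423] q6 -94.41006481578316
delta tool [0.115  0.0744 0.0331]
```

```bash
python3 -m crank '{"delta_pos":[[0.02,0.037,0.017],[0.04,0.0744,0.0331],[0.08,0.0744,0.0331],[0.115,0.0744,0.0331],[0.115,0.0744,0.0331],[0.115,0.0744,0.0331]],"turn":[[0,0,0],[0,0,0],[0,0,0],[0,0,0],[0,0,0],[0,0,0]],"grip":[1,1,1,1,1,1]}'
python3 st.py .4995 -.1468 .006
python3 - <<'E'
from plant import *
from h import *
t=snapshot('top');crop(t,310,410,190,280,6,'pics/c4.png')
s=snapshot('side');crop(s,270,400,130,230,6,'pics/c4s.png')
E
```

```text
clock: 1.6
tool_pos: [0.4975, -0.1489, 0.059]
orientation: [-166.0, 89.7, -173.4]
force: [0.5, 0.7, 1.4]
opening: 0.0878
t 1.6 p [ 0.4975 -0.1489  0.059 ] open 0.08780775945746216 yaw y 82.58072782416941 tilt [-1.     -0.0013 -0.0052] F [0.5153 0.6573 1.423 ] M [-0.0245 -0.0959 -0.0043] q6 -102.45059172305018
delta tool [0.053  0.0024 0.002 ]
```

View pics/c4s.png

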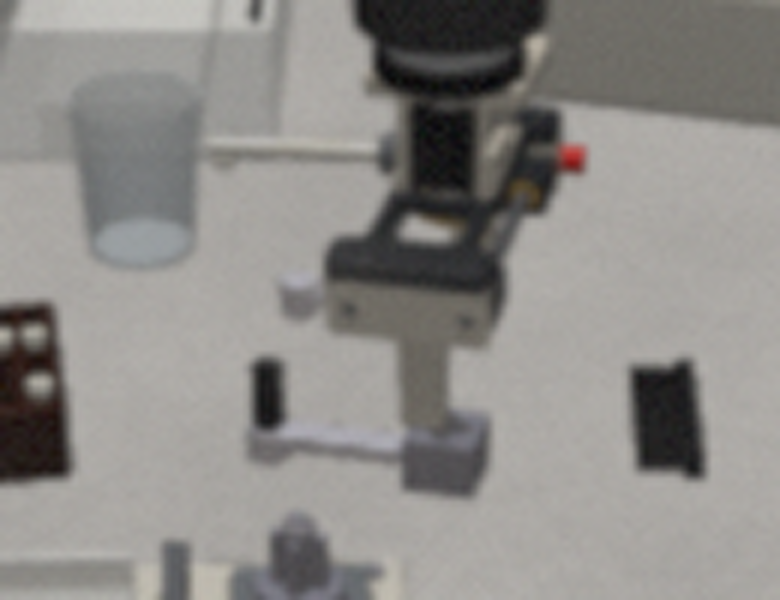

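The fingers straddle the hub (hub ≈ crop px (445, 450)), clear of everything else. Descend and grip.

```bash
python3 -m crank '{"delta_pos":[[0.02,0.001,0.001],[0.04,0.001,0.001],[0.054,0.001,0.001],[0.054,0.001,0.001],[0.054,0.001,0.001],[0.054,0.001,0.001],[0.054,0.001,0.001],[0.054,0.001,0.001],[0.054,0.001,0.001],[0.054,0.001,0.001],[0.054,0.001,0.001],[0.054,0.001,0.001]],"turn":[[0,0,0],[0,0,0],[0,0,0],[0,0,0],[0,0,0],[0,0,0],[0,0,0],[0,0,0],[0,0,0],[0,0,0],[0,0,0],[0,0,0]],"grip":[1,1,1,1,0.3,0.3,0.3,0.3,0.3,0.3,0.3,0.3]}'
python3 st.py .4995 -.1468 .006
```

```text
clock: 2.7
tool_pos: [0.5002, -0.1479, 0.0063]
orientation: [35.4, 90.0, 27.9]
force: [-0.2, 0.4, -0.9]
opening: 0.0393
t 2.7 p [ 0.5002 -0.1479  0.0063] open 0.03929453847935913 yaw y 82.5529205633563 tilt [-1.  0.  0.] F [-0.226   0.4255 -0.8981] M [-0.037   0.0234 -0.0537] q6 -102.54729270993833
delta tool [ 0.0003  0.001  -0.0008]
```

```bash
python3 -m crank '{"delta_pos":[[0,0,0],[0,0,0],[0,0,0],[-0.03,0,0],[-0.07,0,0],[-0.11,0,0],[-0.125,0.03,0.003],[-0.125,0.07,0.007],[-0.125,0.1,0.01],[-0.125,0.14,0.014],[-0.125,0.18,0.017],[-0.125,0.205,0.019]],"turn":[[0,0,0],[0,0,0],[0,0,0],[0,0,0],[0,0,0],[0,0,0],[0,0,0],[0,0,0],[0,0,0],[0,0,0],[0,0,0],[0,0,0]],"grip":[0.2,0.2,0.2,0.2,0.2,0.2,0.2,0.2,0.2,0.2,0.2,0.2]}'
python3 -m crank '{"delta_pos":[[0,0,0],[0,0,0],[0,0,0]],"turn":[[0,0,0],[0,0,0],[0,0,0]],"grip":[0.2,0.2,0.2]}'
python3 st.py .5455 .0535 .12;  python3 - <<'E'
from plant import *
from h import *
t=snapshot('top');s=snapshot('side')
pickle.dump((t,s),open('b.pkl','wb'))
a=cv2.resize(t['pixels'][170:260,230:330],None,fx=4,fy=4,interpolation=cv2.INTER_CUBIC);b=cv2.resize(s['pixels'][165:255,270:370],None,fx=4,fy=4,interpolation=cv2.INTER_CUBIC)
cv2.imwrite('pics/c5.png',np.hstack([a,b]))
E
```

```text
clock: 3.7
tool_pos: [0.5457, 0.0559, 0.1308]
orientation: [117.3, 90.0, 109.9]
force: [-0.0, 0.3, -2.5]
opening: 0.0378
clock: 3.95
tool_pos: [0.5448, 0.0527, 0.1304]
orientation: [-158.7, 89.9, -166.1]
force: [-0.2, 0.2, -2.7]
opening: 0.0379
t 3.95 p [0.5448 0.0527 0.1304] open 0.0379146425577641 yaw y 82.56889836028296 tilt [-1.     -0.0007 -0.0017] F [-0.2384  0.2271 -2.6865] M [-0.1016  0.0652  0.0048] q6 -123.43857075750765
delta tool [0.0104 0.0009 0.0007]
```

View pics/c5.png

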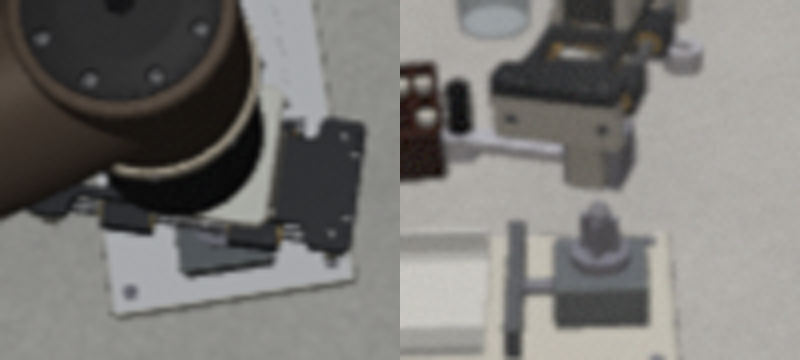

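Side view: hub (≈ px 598, 150 in the crop) is directly above the shaft tip (598, 210). Descending to just onto the pilot.

```bash
python3 -m crank '{"delta_pos":[[0.01,0.001,0.0007],[0.02,0.001,0.0007],[0.024,0.001,0.0007],[0.026,0.001,0.0007],[0.028,0.001,0.0007],[0.03,0.001,0.0007],[0.03,0.001,0.0007]],"turn":[[0,0,0],[0,0,0],[0,0,0],[0,0,0],[0,0,0],[0,0,0],[0,0,0]],"grip":[0.2,0.2,0.2,0.2,0.2,0.2,0.2]}'
python3 st.py .5455 .0535 .0973
```

```text
clock: 4.63
tool_pos: [0.5464, 0.0537, 0.1009]
orientation: [-143.2, 90.0, -150.7]
force: [0.5, 0.0, -3.0]
opening: 0.0378
t 4.6333 p [0.5464 0.0537 0.1009] open 0.03776413902293337 yaw y 82.54479389706142 tilt [-1.     -0.0002 -0.0003] F [ 0.5465  0.0002 -2.9695] M [-0.1808  0.006   0.0493] q6 -123.51677131750384
delta tool [ 0.0036 -0.0003 -0.0008]
```

```bash
python3 -m crank '{"delta_pos":[[0.001,0,0],[0.002,0,0],[0.002,0,0],[0.002,0,0]],"turn":[[0,0,0],[0,0,0],[0,0,0],[0,0,0]],"grip":[0.2,0.2,0.2,0.2]}'
python3 st.py | tail -1; python3 -m crank '{"delta_pos":[[0.001,0,0],[0.002,0,0],[0.002,0,0],[0.002,0,0]],"turn":[[0,0,0],[0,0,0],[0,0,0],[0,0,0]],"grip":[0.2,0.2,0.2,0.2]}'
python3 st.py
```

```text
clock: 4.97
tool_pos: [0.5465, 0.0537, 0.0993]
orientation: [-6.2, 90.0, -13.7]
force: [-0.3, -1.5, -3.7]
opening: 0.0379
t 4.9667 p [0.5465 0.0537 0.0993] open 0.037877036058229195 yaw y 82.5517557429829 tilt [-1.     -0.      0.0002] F [-0.2547 -1.5247 -3.6852] M [-0.3595 -0.0958 -0.0311] q6 -123.51571348047172
clock: 5.3
tool_pos: [0.5464, 0.0537, 0.0972]
orientation: [-62.9, 90.0, -70.4]
force: [0.7, -1.9, -1.9]
opening: 0.0379
t 5.3 p [0.5464 0.0537 0.0972] open 0.037901419951816014 yaw y 82.55337401871681 tilt [-1.     -0.0001  0.0001] F [ 0.7273 -1.9491 -1.8941] M [-0.6541 -0.1141 -0.0061] q6 -123.51476967712127
```

```bash
python3 -m crank '{"delta_pos":[[0,-0.0005,0],[0.0005,-0.0005,0],[0.001,-0.0005,0],[0.001,-0.0005,0]],"turn":[[0,0,0],[0,0,0],[0,0,0],[0,0,0]],"grip":[0.2,0.2,0.2,0.2]}'
python3 st.py
```

```text
clock: 5.63
tool_pos: [0.5463, 0.0532, 0.0961]
orientation: [-143.9, 90.0, -151.3]
force: [1.2, -1.3, -2.8]
opening: 0.0377
t 5.6333 p [0.5463 0.0532 0.0961] open 0.03769917269514513 yaw y 82.54743383308671 tilt [-1.     -0.0001 -0.0001] F [ 1.1706 -1.2506 -2.8189] M [-0.4974 -0.0968  0.01  ] q6 -123.47017033949292
```

```bash
python3 -m crank '{"delta_pos":[[0.0005,-0.0002,0.0003],[0.001,-0.0002,0.0003],[0.0015,-0.0002,0.0003],[0.0015,-0.0002,0.0003]],"turn":[[0,0,0],[0,0,0],[0,0,0],[0,0,0]],"grip":[0.2,0.2,0.2,0.2]}'
python3 st.py
```

```text
clock: 5.97
tool_pos: [0.5465, 0.0531, 0.0945]
orientation: [166.8, 90.0, 159.4]
force: [-0.6, -0.2, -2.7]
opening: 0.0378
t 5.9667 p [0.5465 0.0531 0.0945] open 0.0378112932787542 yaw y 82.54879029501883 tilt [-1.      0.     -0.0002] F [-0.5591 -0.2439 -2.7094] M [-0.1291  0.0487 -0.0426] q6 -123.43205158635989
```

```bash
python3 -m crank '{"delta_pos":[[0.001,0,0],[0.002,0,0],[0.003,0,0],[0.003,0,0]],"turn":[[0,0,0],[0,0,0],[0,0,0],[0,0,0]],"grip":[0.2,0.2,0.2,0.2]}'
python3 st.py
```

```text
clock: 6.3
tool_pos: [0.5465, 0.0531, 0.0914]
orientation: [-169.5, 90.0, -176.9]
force: [-0.6, 0.4, -3.6]
opening: 0.0379
t 6.3 p [0.5465 0.0531 0.0914] open 0.0379043439878128 yaw y 82.54521369167256 tilt [-1.     -0.0001 -0.0003] F [-0.6263  0.39   -3.5607] M [-0.0044 -0.0359  0.0028] q6 -123.43454875267786
```

Already 6 mm past the spline-top level with no contact force: the angle matched. Continue gently.

```bash
python3 -m crank '{"delta_pos":[[0.001,0,0],[0.002,0,0],[0.003,0,0],[0.004,0,0],[0.005,0,0],[0.006,0,0],[0.006,0,0]],"turn":[[0,0,0],[0,0,0],[0,0,0],[0,0,0],[0,0,0],[0,0,0],[0,0,0]],"grip":[0.2,0.2,0.2,0.2,0.2,0.2,0.2]}'
python3 st.py
```

```text
clock: 6.88
tool_pos: [0.5465, 0.053, 0.0854]
orientation: [-155.2, 90.0, -162.6]
force: [0.1, 0.9, -2.9]
opening: 0.0376
t 6.8833 p [0.5465 0.053  0.0854] open 0.03758203856967976 yaw y 82.54739022509018 tilt [-1.     -0.0001 -0.0003] F [ 0.0528  0.8653 -2.8594] M [-0.0413  0.1036  0.0208] q6 -123.43227659703577
```

```bash
python3 -m crank '{"delta_pos":[[0.001,0,0],[0.002,0,0],[0.003,0,0],[0.004,0,0],[0.005,0,0],[0.006,0,0],[0.006,0,0]],"turn":[[0,0,0],[0,0,0],[0,0,0],[0,0,0],[0,0,0],[0,0,0],[0,0,0]],"grip":[0.2,0.2,0.2,0.2,0.2,0.2,0.2]}'
python3 st.py;python3 -m crank '{"delta_pos":[[0.001,0,0],[0.002,0,0],[0.003,0,0],[0.004,0,0],[0.005,0,0],[0.005,0,0]],"turn":[[0,0,0],[0,0,0],[0,0,0],[0,0,0],[0,0,0],[0,0,0]],"grip":[0.2,0.2,0.2,0.2,0.2,0.2]}'
python3 st.py
```

```text
clock: 7.47
tool_pos: [0.5465, 0.053, 0.0794]
orientation: [-153.5, 90.0, -160.9]
force: [0.7, -0.0, -3.2]
opening: 0.0374
t 7.4667 p [0.5465 0.053  0.0794] open 0.037363554118412266 yaw y 82.54735522879878 tilt [-1.     -0.0002 -0.0003] F [ 0.7218 -0.0477 -3.1672] M [-0.0478  0.0844 -0.0169] q6 -123.43165886032337
clock: 7.97
tool_pos: [0.5465, 0.053, 0.0744]
orientation: [-157.0, 90.0, -164.4]
force: [0.3, 0.6, -2.7]
opening: 0.0376
t 7.9667 p [0.5465 0.053  0.0744] open 0.03761600570711999 yaw y 82.54598536253631 tilt [-1.     -0.0001 -0.0003] F [ 0.3271  0.5562 -2.6851] M [-0.0177  0.0542 -0.0166] q6 -123.43279232122079
```

```bash
python3 -m crank '{"delta_pos":[[0.001,0,0],[0.002,0,0],[0.0025,0,0],[0.0025,0,0]],"turn":[[0,0,0],[0,0,0],[0,0,0],[0,0,0]],"grip":[0.2,0.2,0.2,0.2]}'
python3 st.py;python3 -m crank '{"delta_pos":[[0.0005,0,0],[0.001,0,0],[0.001,0,0],[0.001,0,0]],"turn":[[0,0,0],[0,0,0],[0,0,0],[0,0,0]],"grip":[0.2,0.2,0.2,0.2]}'
python3 st.py
```

```text
clock: 8.3
tool_pos: [0.5466, 0.053, 0.072]
orientation: [-154.8, 90.0, -162.2]
force: [0.0, -0.6, -3.3]
opening: 0.0378
t 8.3 p [0.5466 0.053  0.072 ] open 0.03782634457322767 yaw y 82.54632966310581 tilt [-1.     -0.0001 -0.0002] F [ 0.0048 -0.6247 -3.2917] M [-0.004   0.0513 -0.0331] q6 -123.43391810850396
clock: 8.63
tool_pos: [0.5467, 0.053, 0.0713]
orientation: [23.1, 90.0, 15.7]
force: [0.7, 0.1, -1.7]
opening: 0.0376
t 8.6333 p [0.5467 0.053  0.0713] open 0.03763804858430854 yaw y 82.54617336343566 tilt [-1.      0.      0.0001] F [ 0.6548  0.0522 -1.7315] M [-0.1425  0.0854 -0.0083] q6 -123.43591026755492
```

```bash
for i in 1 2; do python3 -m crank '{"delta_pos":[[0.0005,0,0],[0.0008,0,0],[0.0008,0,0],[0.0008,0,0]],"turn":[[0,0,0],[0,0,0],[0,0,0],[0,0,0]],"grip":[0.2,0.2,0.2,0.2]}' >/dev/null
python3 st.py; done
```

```text
t 8.9667 p [0.5467 0.053  0.0712] open 0.037942022477339715 yaw y 82.56615778329379 tilt [-1.      0.      0.0004] F [-3.5215  0.1845  5.6113] M [-0.0213  1.3009 -0.0132] q6 -123.43394595984276
t 9.3 p [0.5468 0.053  0.0712] open 0.03776091311835808 yaw y 82.57932306357259 tilt [-1.      0.0001  0.0009] F [-6.2337  0.5134 14.8345] M [ 0.1195  2.4    -0.0597] q6 -123.43723380375665
```

Home at 0.0712 as predicted. Relax the downward push and swing.

```bash
python3 -m crank '{"delta_pos":[[-0.0007,0,0],[-0.0012,0,0],[-0.0012,0,0],[-0.0012,0,0],[-0.0012,0,0],[-0.0012,0,0],[-0.0012,0,0]],"turn":[[0,0,0],[0,0,0],[-3,0,0],[-6,0,0],[-9,0,0],[-12,0,0],[-12,0,0]],"grip":[0.2,0.2,0.2,0.2,0.2,0.2,0.2]}' >/dev/null
python3 st.py; python3 -m crank '{"delta_pos":[[0,0,0],[0,0,0],[0,0,0],[0,0,0],[0,0,0]],"turn":[[-3,0,0],[-6,0,0],[-9,0,0],[-12,0,0],[-12,0,0]],"grip":[0.2,0.2,0.2,0.2,0.2]}' >/dev/null
python3 st.py
```

```text
t 9.8833 p [0.5463 0.0523 0.0712] open 0.03765924250689142 yaw y 94.72737908095492 tilt [-1.     -0.0009 -0.0006] F [-2.6739 -3.0182  5.2194] M [-1.3003  1.1161 -0.0531] q6 -111.2558709277192
t 10.3 p [0.5464 0.0522 0.0712] open 0.03767037720290025 yaw y 106.7243518357932 tilt [-1.     -0.0008 -0.0009] F [-3.8593 -3.1947  5.8574] M [-1.3372  1.0988 -0.0172] q6 -99.25532720003073
```

```bash
python3 -m crank '{"delta_pos":[[-0.0003,0,0],[-0.0005,0,0],[-0.0005,0,0],[-0.0005,0,0],[-0.0005,0,0]],"turn":[[-3,0,0],[-6,0,0],[-9,0,0],[-11,0,0],[-11,0,0]],"grip":[0.2,0.2,0.2,0.2,0.2]}' >/dev/null
python3 st.py; for i in 1 2; do python3 -m crank '{"delta_pos":[[0,0,0],[0,0,0],[0,0,0]],"turn":[[-1,0,0],[-2,0,0],[-2,0,0]],"grip":[0.2,0.2,0.2]}' >/dev/null
python3 st.py;done
```

```text
t 10.7167 p [0.5463 0.0522 0.0712] open 0.03758810320915747 yaw y 117.61453514999113 tilt [-1.     -0.0005 -0.0012] F [-2.0249 -4.3542  2.1081] M [-1.7601  0.4582 -0.0903] q6 -88.3541400588014
t 10.9667 p [0.5463 0.0522 0.0712] open 0.03762701743654675 yaw y 119.53245087109723 tilt [-1.     -0.0005 -0.0012] F [-1.4255 -5.6106  1.7623] M [-2.0971  0.383  -0.2002] q6 -86.44030036278666
t 11.2167 p [0.5463 0.0523 0.0712] open 0.03791869741756971 yaw y 121.53391779623188 tilt [-1.     -0.0004 -0.0011] F [-1.1997 -5.6076  1.2228] M [-2.0672  0.3668 -0.1792] q6 -84.4395862398164
```

```bash
for i in 1 2 3; do python3 -m crank '{"delta_pos":[[0,0,0],[0,0,0],[0,0,0]],"turn":[[-1,0,0],[-1.5,0,0],[-1.5,0,0]],"grip":[0.2,0.2,0.2]}' >/dev/null
python3 st.py;done
```

```text
t 11.4667 p [0.5463 0.0522 0.0712] open 0.03768190398268816 yaw y 123.00131015733206 tilt [-1.     -0.0004 -0.0012] F [-1.9074 -4.8966  1.3641] M [-2.0696  0.4039 -0.2338] q6 -82.96960236825159
t 11.7167 p [0.5463 0.0522 0.0712] open 0.037792638967588776 yaw y 124.50196958128775 tilt [-1.     -0.0003 -0.0012] F [-1.2189 -4.7991  1.7558] M [-2.0806  0.3871 -0.1765] q6 -81.46766376362253
t 11.9667 p [0.5463 0.0522 0.0712] open 0.03781090182795448 yaw y 126.00437912081068 tilt [-1.     -0.0004 -0.0012] F [-0.7765 -4.2033  1.7395] M [-2.0436  0.3402 -0.1943] q6 -79.96973353817252
```

```bash
for i in 1 2 3; do python3 -m crank '{"delta_pos":[[0,0,0],[0,0,0],[0,0,0]],"turn":[[-1,0,0],[-1,0,0],[-1,0,0]],"grip":[0.2,0.2,0.2]}' >/dev/null
python3 st.py;done
python3 - <<'E'
from plant import *
from h import *
s=snapshot('side');t=snapshot('top');crop(s,235,365,150,270,5,'pics/c6.png');pickle.dump((t,s),open('c.pkl','wb'))
P=cloud(s);m=(s['pixels'].max(-1)<45)&(P[...,2]>.085)&(P[...,2]<.125)&(np.hypot(P[...,0]-.5463,P[...,1]-.0525)<.12)&(np.hypot(P[...,0]-.5463,P[...,1]-.0525)>.075)
print(m.sum(),P[m].mean(0),np.median(P[m],0))
E
```

```text
t 12.2167 p [0.5463 0.0523 0.0712] open 0.03788386252651794 yaw y 126.98387540911803 tilt [-1.     -0.0003 -0.0013] F [-0.3969 -5.4371  1.3899] M [-2.0706  0.4012 -0.1782] q6 -78.99243131837513
t 12.4667 p [0.5463 0.0523 0.0712] open 0.038001896901947996 yaw y 127.96627747042034 tilt [-1.     -0.0003 -0.0012] F [-0.9277 -5.4614  1.282 ] M [-2.1053  0.3367 -0.3125] q6 -78.00389685326628
t 12.7167 p [0.5463 0.0522 0.0712] open 0.03783459728574028 yaw y 128.89715842887304 tilt [-1.     -0.0001 -0.001 ] F [-0.6305 -5.9251  1.7484] M [-2.0603  0.3094 -0.8075] q6 -77.04951905608633
46 [0.62046279 0.11826503 0.10584453] [0.62027576 0.11826171 0.10533909]
```

View pics/c6.png

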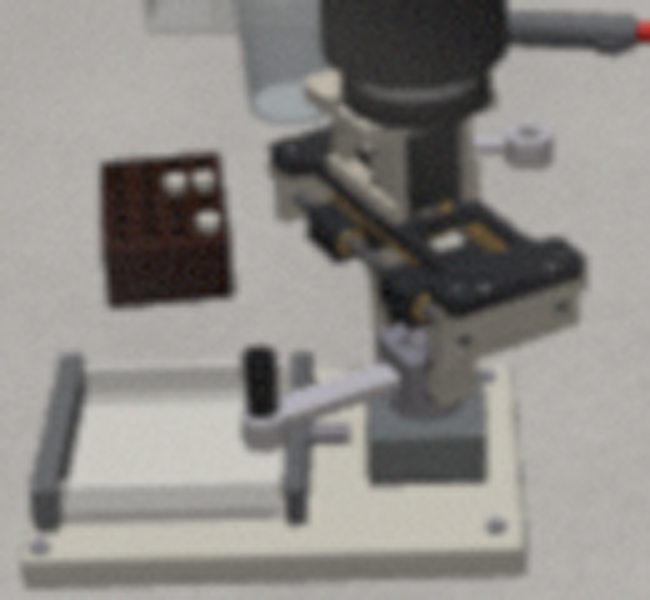

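```bash
for i in 1 2; do python3 -m crank '{"delta_pos":[[0,0,0],[0,0,0],[0,0,0]],"turn":[[-0.6,0,0],[-0.6,0,0],[-0.6,0,0]],"grip":[0.2,0.2,0.2]}' >/dev/null
python3 st.py;done
```

```text
t 13.0667 p [0.5463 0.0523 0.0712] open 0.038007743568264155 yaw y 129.4520950186676 tilt [-1.      0.0001 -0.0008] F [-0.1057 -5.5186  1.4733] M [-2.0996  0.2993 -1.2668] q6 -76.47911532973697
t 13.3167 p [0.5464 0.0524 0.0712] open 0.03796104386521979 yaw y 130.046944108598 tilt [-1.      0.0001 -0.0005] F [ 0.5189 -5.8293  2.3927] M [-1.932   0.1713 -1.2744] q6 -75.88198790854169
```

Torque climbs from 0.2 to 1.27 N·m and levels off: the stop. Relax, release, and retreat.

```bash
python3 -m crank '{"delta_pos":[[0,0,0],[0,0,0],[0,0,0],[0,0,0],[0,0,0],[0,0,0],[0,0,0],[0,0,0],[0,0,0],[0,0,0],[0,0,0],[0,0,0]],"turn":[[0.5,0,0],[1,0,0],[1.2,0,0],[1.2,0,0],[1.2,0,0],[1.2,0,0],[1.2,0,0],[1.2,0,0],[1.2,0,0],[1.2,0,0],[1.2,0,0],[1.2,0,0]],"grip":[0.2,0.2,0.2,0.6,0.8,1,1,1,1,1,1,1]}'; python3 st.py
python3 -m crank '{"delta_pos":[[-0.01,0,0],[-0.03,0,0],[-0.06,0,0],[-0.1,0,0],[-0.13,0,0],[-0.16,0,-0.03],[-0.18,0,-0.06],[-0.2,0,-0.09],[-0.2,0,-0.11],[-0.2,0,-0.11],[-0.2,0,-0.11],[-0.2,0,-0.11]],"turn":[[0,0,0],[0,0,0],[0,0,0],[0,0,0],[0,0,0],[0,0,0],[0,0,0],[0,0,0],[0,0,0],[0,0,0],[0,0,0],[0,0,0]],"grip":[1,1,1,1,1,1,1,1,1,1,1,1]}'; python3 st.py
python3 - <<'E'
from plant import *
from h import *
s=snapshot('side');t=snapshot('top');pickle.dump((t,s),open('d.pkl','wb'))
a=cv2.resize(t['pixels'][150:260,230:380],None,fx=2.6,fy=2.6,interpolation=cv2.INTER_CUBIC);b=cv2.resize(s['pixels'][170:280,230:380],None,fx=2.6,fy=2.6,interpolation=cv2.INTER_CUBIC)
cv2.imwrite('pics/c7.png',np.hstack([a,b]))
for n,i in(('top',t),('side',s)):
    P=cloud(i);r=np.hypot(P[...,0]-.546,P[...,1]-.053)
    m=(i['pixels'].max(-1)<45)&(P[...,2]>.085)&(P[...,2]<.125)&(r<.12)&(r>.075);k=np.median(P[m],0)
    print(n,'knob',m.sum(),k,np.ptp(P[m],0),np.degrees(np.arctan2(k[1]-.053,k[0]-.546)))
    m=(r<.026)&(P[...,2]>.088)&(P[...,2]<.1);print('hub top',m.sum(),P[m].mean(0)); m=(r<.012)&(P[...,2]>.06);print('tip max',np.sort(P[m][:,2])[-5:])
E
```

```text
clock: 14.32
tool_pos: [0.5467, 0.0531, 0.0713]
orientation: [-2.1, 90.0, 36.9]
force: [-0.5, -0.8, 0.8]
opening: 0.0869
t 14.3167 p [0.5467 0.0531 0.0713] open 0.08691824353500056 yaw y 129.0493205416844 tilt [-1.     -0.      0.0001] F [-0.4607 -0.7795  0.8093] M [0.018  0.0157 0.033 ] q6 -76.93423825521405
clock: 15.32
tool_pos: [0.4613, -0.0162, 0.2718]
orientation: [-16.1, 90.0, 22.9]
force: [-0.2, -1.2, -0.4]
opening: 0.0878
t 15.3167 p [ 0.4613 -0.0162  0.2718] open 0.08776805228017345 yaw y 129.03996592599344 tilt [-1.     -0.0002  0.0008] F [-0.2248 -1.1963 -0.3551] M [ 0.0403 -0.0135 -0.0053] q6 -73.49831133458851
top knob 1 [0.62473992 0.11081351 0.11961219] [0. 0. 0.] 36.28737103850656
hub top 0 [nan nan nan]
tip max []
side knob 52 [0.62156311 0.11662171 0.10734047] [0.01196261 0.01143084 0.03276768] 40.0963023875362
hub top 150 [0.5452179  0.05695495 0.09414957]
tip max [0.09977602 0.10033757 0.10130059 0.10151337 0.10234135]<stdin>:10: RuntimeWarning: Mean of empty slice.
  ret = um.true_divide(
```

View pics/c7.png

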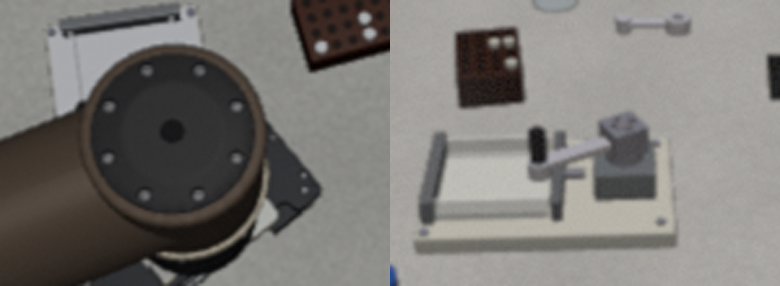

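The right half shows the lever home on the collar with its knob over the tray. Hub top is at about 94 mm with the pilot tip above it at 101 mm, and the gripper is clear. Handing in.

```bash
python3 -c "
from plant import *
print(close_job())"
```

```text
the job is handed in; nothing more can be done
None
```

The lever is on the splined shaft, fully home on the collar. I swung it anticlockwise to its stop, let go and handed the job in at about 15.4 s of the 72 s allowed.

- **Fit:** The bore matched the splines at the lever's original angle, so no turning search was needed. It slid down with almost no force and stopped at the expected height (71.2 mm against 71.3 mm predicted). I pressed it home with about 18 N, well under the 80 N limit.
- **Swing:** The gripper turned about 47°, which includes the spline play and a little slip in the grip. The moment resisting the swing rose from 0.2 to 1.27 N·m and levelled off, which I took as the stop. The shaft's own angle could not be read directly. I eased the gripper back about 1° before opening, which is within the spline play.
- **Final checks:** The side camera put the hub top at about 94 mm (95 mm expected) and the pilot tip at 101 mm. It put the lever at about 40°, close to the 39° gripper angle on release. The arm blocked the top camera, so that view confirmed nothing. The rack and spare lever looked undisturbed; I did not re-measure them or the other items. The gripper was open and clear at 0.27 m.

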